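# Set and clamp the rolling-pin rest, then lay the pin in it

## Robot

A 6-joint arm with a two-finger parallel gripper is mounted at the origin on the work surface. World frame = base frame: x ahead of the robot, y to its left, z up, the work surface at z = 0. Lengths are in m, angles in degrees, forces in N, time in s.
With the tool pointing down it reaches from about 0.35 to 0.875 m from the base axis. Payload 4.2 kg.
Tool frame: the origin (TCP) lies between the finger pads; the fingertips stand 14 mm ahead of it and the grasp point (between the pads) lies 5 mm behind it (r.tcp_to_tips is the distance from the TCP to the fingertips, in m); y points along the fingers, x is the direction in which the jaws open and shut, and the axes are right-handed (so a half turn about y gives the same grasp; the last joint's range is limited). The gripper opens to 87 mm and grips with 3 to 60 N. Pads are 19 mm wide; open, the fingers measure 117 mm over their backs; the gripper's body (75 mm by 190 mm) begins 51 mm behind the grasp point.
Start: joints at [83.171, 22.042, 0.453, 0, -68.411, -14.817], TCP at [0.231, 0.581, 0.237] pointing down, gripper open.
Joint ranges: [-179.83, 179.83], [-69.29, 118.12], [-61.27, 80.66], [-181.25, 117.63], [-171.15, -9.14], [-177.46, 177.46]. Speed limits (degrees/s): [159.86, 159.86, 180, 180, 180, 180].

## Interface

Orientations are given as a 3x3 rotation matrix whose columns are the frame's x, y, z axes.
In Python, from station import sense, optics, ticket, r gives the robot as it stands.
- The arm moves only by the tool carry_out, never from a script. Its argument "steps" is a list that holds one entry, the list of rows, each a list of 6 numbers: the shift along the world's x, y, z in cm, then the turn, a rotation vector about the world's x, y, z in rad. A call has 1 to 20 rows; each row is the pose to reach, as a shift and turn from the pose commanded when the call began; what a row does not reach only later rows make up. A row lasts 1/8 s, in which the tool goes at most 62.5 mm and 10.7 degrees, less where a joint would pass 70% of its speed; a pose out of reach is approached as far as the arm can. A call with a gripper value outside its range is refused whole. "fingers" is the closure in counts, from 0 (fully open) to 255 (shut), set as the call begins (left out, the last holds). The fingers move at their own pace and stop on an object; the grip force is fixed at half the most. Time passes only in rows, so rows that repeat a pose let the fingers close. It gives the time, the measured TCP pose, the force and the opening at its end, in the units of the state.
- sense(): the state, without advancing time (a new reading comes with each control period).
- optics.capture(name): name is "scene" or "top" or "wrist"; returns a dict with "image" (480x640x3 uint8, red, green, blue), "fov_y" (degrees; the focal length in pixels is half the picture's height over the tangent of half this angle, whatever the lens; pixels are square), "cx", "cy" (the principal point, pixels), "rvec" (rotation vector, rad) and "tvec" (3), from world to camera coordinates, as OpenCV has them. Camera axes: x right, y down, z forward; pixel columns grow to the right and rows downward; lengths in m; the calibration is good to about 2 mm. A picture is of the moment at which its call begins. There is no depth.
- ticket.finish_job(): hands the job in, once; it reports no verdict.
The state is a dict: "time_s": time; "joints": joint angles; "joint_velocities": joint speeds; "effort": joint torques, N m; "tcp_pos": TCP position; "ee_rot": TCP orientation; "wrist_force": force on the tool from outside, world axes, zero at the start; "moment": the same for the moment, N m; "gripper_width": opening from 0.0 (shut) to 1.0 (fully open).
Only numpy, scipy, OpenCV 4.12 (cv2) and the standard library are available. Lean on these libraries where they do the work, as an engineer would, in place of code of your own. Each camera call takes 0.05 s, during which the arm holds its last target.

## Task

Get the rolling-pin rest ready and put the pin away in it: slide its movable fork in until the two forks stand as far apart as the middles of the pin's two thin necks, then flip the cam lever right over to its stop so that it clamps the bar. Then lay the rolling pin across with one neck in each fork, keeping hold of it until it rests at the bottom of both grooves, and let go. Leave the waffle iron, the canister and the bowl where they are.

Things in the scene. Friction and masses are not known exactly. Their poses are not given: they have to be found in the camera images.
- rack: Rolling-pin rest with steel forks, fixed. Origin on the shelf under the fixed fork; y runs along its bar (sliding fork on the -y side, clamp and lever on the +y side), z up. Beech base 70 mm wide, 8 thick, y -278 to +127. Square 14 mm bar, top 37 mm above the shelf, runs along y and stands out past the clamp. Clamp cheeks at y = 79 and 111 mm, 34 mm wide (x), 58 mm high
- fixed_fork (a point): Where a neck's axis lies when it rests in the fixed fork: above the rack's origin, 75 mm above the shelf, axes as the rack. Y-shaped fork 10 mm thick (y): 90-degree V groove open upward, 44 mm wide at its top, its bottom 64 mm and its highest points 86 mm above the shelf; stem 30 mm wide (x) below, down to the bar
- sliding_fork (a point): The same point of the sliding fork, which has the same form, size and height, and is carried by the bar (axes as the rack). It stands on the -y side of the fixed fork; its stem can be pinched across its 10 mm thickness from above, or pushed
- bar (a joint): Position of the sliding fork in m: the forks stand 130 mm apart (middle to middle) at 0, 260 mm at 0.130; grows as it moves out to the rack's -y. The pin's necks are 178 mm apart: 0.048, and leave about 6 mm of room either way. Starts too far out (0.085 to 0.125). Slides with about 2.5 N while the lever is open and is held by about 8 N when it is closed
- lever (a joint): Cam lever angle in rad, about the rack's y. 0: open, leaning 30 degrees from upright to the rack's +x; 0.52: upright; 1.92: closed at its stop, lying to the rack's -x, 10 degrees above level. Starts open (0 to 0.3). The cam bites from 0.85, dead centre 1.57, needs up to about 8 N at its end and stays where it is left; fully over is above 1.7
- lever_hinge (a point): Axis of the lever, mid-way between the cheeks: 95 mm to the rack's +y from its origin, 48 mm above the shelf (axes as the rack)
- lever_end (a point): Grip point in the lever's blade, 66 mm from the hinge axis. The blade is 22 mm wide (along the rack's y) and 6 mm thick, with a round bead, 14 mm thick, at its end, 74 mm from the axis. It can be pinched across its 22 mm width from above, or pushed
- pin_center (a point): Centre of the loose beech rolling pin, 250 mm long along its y axis, lying on the shelf at the start (it may be rolled about that axis). Barrel 44 mm thick, 150 mm long; at each end a neck 16 mm thick, 28 mm long (its middle 89 mm from the centre), then a knob 26 mm thick, 22 mm long. Both ends are alike. 0.15 to 0.3 kg
- waffle_iron: Closed heart-shaped waffle iron, about 200 by 290 mm with its handle (towards its -x), 71 mm high, bystander; origin under its middle
- canister: Empty open tin canister, 90 mm across, 110 mm high, bystander; origin under its middle
- bowl: White bowl, 100 mm across, 45 mm high, bystander; origin under its middle

How it is judged (in metres and radians):
On the way, in this order (a step that is already met when the one before it is completed fails the run):
1. the forks stand as far apart as the pin's necks (within 6 mm) with the lever still open (value of joint bar between 0.042 and 0.054 m and value of joint lever below 0.6 rad), for 0.2 s.
2. the cam lever is flipped over to its stop with the forks still at that distance, before the pin is laid in (value of joint bar between 0.042 and 0.054 m and value of joint lever above 1.7 rad and horizontal distance between pin_center and fixed_fork above 0.15 m), for 0.2 s.
3. the pin rests in both grooves while the fingers still hold it (x of pin_center in the frame of fixed_fork between -0.005 and 0.005 m and z of pin_center in the frame of fixed_fork between -0.004 and 0.004 m and y of pin_center in the frame of fixed_fork between -0.103 and -0.075 m and angle between the y axis of pin_center and the y axis of rack, either way round below 0.04 rad and contact force between the fingers and pin above 1 N), for 0.1 s.
At the end, for the whole second after the job is handed in: The forks stand 178 mm apart within 6 mm, the lever is over at its stop (above 1.7 rad), and the pin lies still with a neck at the bottom of each groove: its centre within 5 mm across and 4 mm in height of the groove line, between the forks, its axis within 0.04 rad of the rack's y; released (value of joint bar between 0.042 and 0.054 m and value of joint lever above 1.7 rad and x of pin_center in the frame of fixed_fork between -0.005 and 0.005 m and z of pin_center in the frame of fixed_fork between -0.004 and 0.004 m and y of pin_center in the frame of fixed_fork between -0.103 and -0.075 m and angle between the y axis of pin_center and the y axis of rack, either way round below 0.04 rad and linear speed of pin below 0.02 m/s); the robot touches nothing.
It fails at once if the waffle iron is pushed more than 20 mm or tipped (distance of waffle_iron from where it was at the start of the episode above 0.02 m or angle between waffle_iron's own z axis and vertical above 0.3 rad).
It fails at once if the tin canister is pushed more than 20 mm or tipped (distance of canister from where it was at the start of the episode above 0.02 m or angle between canister's own z axis and vertical above 0.3 rad).
It fails at once if the bowl is pushed more than 20 mm or tipped (distance of bowl from where it was at the start of the episode above 0.02 m or angle between bowl's own z axis and vertical above 0.3 rad).
It also fails if it takes over 72 s, if anything falls off the work surface, if the arm or the gripper's body presses on something with over 40 N, if the wrist force passes 120 N, or if a joint passes its speed limit or range.

## Working session

There is one attempt and no reset: what is moved stays moved. The work goes in short steps, Python scripts to look and compute and a tool call to move; the robot and the scene stay as the last step left them, time stands still between calls to the robot, and variables do not carry over. Pictures are saved under pics/ and viewed, and the job is handed in when it is done.

Besides the shell and the picture viewer there is one more tool, called after "Request:" as name(argument=value, ...) on one line, values as JSON. carry_out: Moves the arm, as the interface text tells. Its arguments: {"type":"object","properties":{"steps":{"type":"array","items":{"type":"array","items":{"type":"array","items":{"type":"number"}}}},"fingers":{"type":"number"}},"required":["steps"]}

```bash
ls; mkdir -p pics
cat > h.py <<'E'
import numpy as np, cv2
from station import sense, optics, ticket, r
def cap(n,f=None):
    c=optics.capture(n)
    if f: cv2.imwrite('pics/'+f, c['image'][:,:,::-1])
    return c
def K(c):
    f=240/np.tan(np.radians(c['fov_y'])/2); return np.array([[f,0,c['cx']],[0,f,c['cy']],[0,0,1]])
def ray(c,uv):
    R=cv2.Rodrigues(np.array(c['rvec'],float))[0]; t=np.array(c['tvec'],float)
    d=R.T@np.linalg.solve(K(c),[uv[0],uv[1],1]); return -R.T@t, d
def onz(c,uv,z):
    o,d=ray(c,uv); return o+d*(z-o[2])/d[2]
def proj(c,P):
    return cv2.projectPoints(np.atleast_2d(np.array(P,float)),np.array(c['rvec'],float),np.array(c['tvec'],float),K(c),None)[0][:,0]
def tri(c1,u1,c2,u2):
    o1,d1=ray(c1,u1);o2,d2=ray(c2,u2); A=np.stack([d1,-d2],1); s=np.linalg.lstsq(A,o2-o1,rcond=None)[0]
    a=o1+d1*s[0];b=o2+d2*s[1]; return (a+b)/2,np.linalg.norm(a-b)
E
python3 - <<'E'
from h import *
for n in['scene','top','wrist']:
    c=cap(n,n+'0.png'); print(n,c['fov_y'],c['cx'],c['cy'],np.round(ray(c,(320,240)),3))
s=sense(); print(s)
E
```

```text
pics
scene 52.72963888743846 316.2980829434107 247.25297802565962 [[ 1.275 -0.129  0.89 ]
 [-0.66   0.216 -0.719]]
top 45.355214987339686 319.93847187473034 240.35444695118144 [[ 0.337  0.06   1.414]
 [ 0.188  0.012 -0.982]]
wrist 71.65145912101279 316.30012862019146 234.7582334830885 [[ 0.291  0.556  0.384]
 [-0.244  0.084 -0.966]]
{'time_s': 0.15, 'joints': array([ 8.31715591e+01,  2.20817320e+01,  4.00051581e-01, -1.78585863e-02,
       -6.84115901e+01, -1.48200436e+01]), 'joint_velocities': array([-0.13304042, -0.11951707,  0.24807785,  0.11445832,  0.03832373,
        0.002237  ]), 'effort': array([-5.56503637e-04, -3.91049409e+01,  1.87588853e+01,  4.22238842e+00,
        1.24192695e-02, -1.39223712e-04]), 'tcp_pos': array([0.23037528, 0.58055287, 0.23572201]), 'ee_rot': array([[-3.69017624e-01, -4.81317962e-04,  9.29422273e-01],
       [-9.29420937e-01, -1.58185439e-03, -3.69017912e-01],
       [ 1.64782565e-03, -9.99998633e-01,  1.36385157e-04]]), 'wrist_force': array([ 0.21453736, -0.04941936, -0.45157306]), 'moment': array([-0.02005607,  0.00903222, -0.01992807]), 'gripper_width': 0.9980621639319994}
```

View pics/scene0.png

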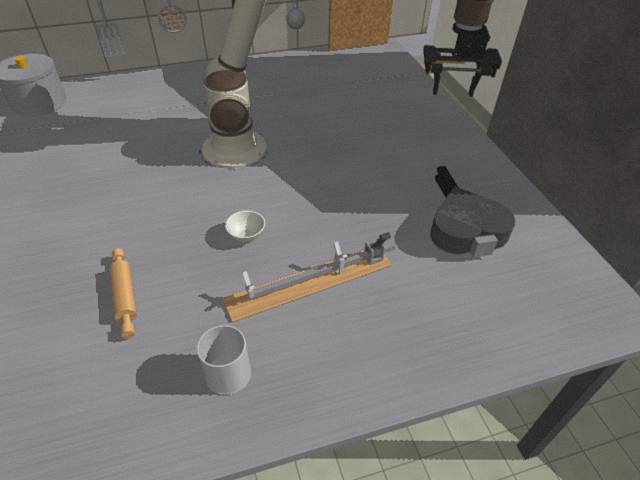

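View pics/top0.png

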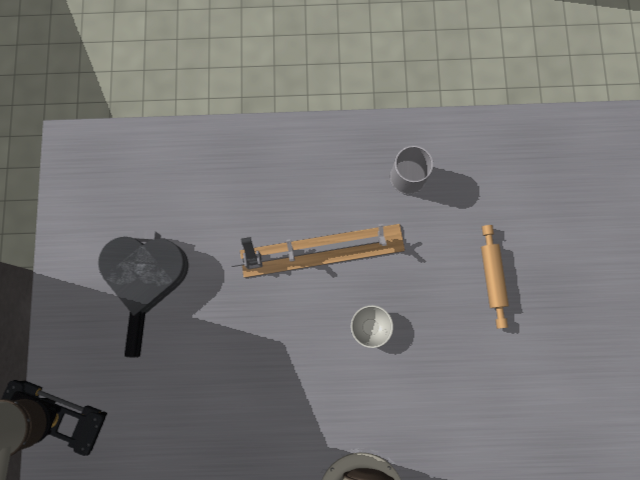

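View pics/wrist0.png

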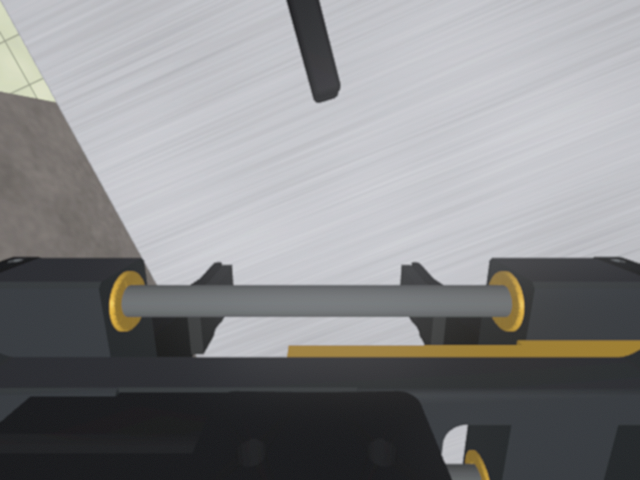

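The scene view shows the rest in the middle, the pin lying on its left and the bowl and canister nearby. In the top view the rest runs from (403,235) to (243,265), with the lever at the left end (250,248). The forks are near (382,236) and (291,248), and the pin runs (488,230)–(502,325). Next I'll measure.

```bash
cat > m.py <<'E'
from h import *
t=cap('top');s=cap('scene')
for n,c in(('top',t),('scene',s)):
    hsv=cv2.cvtColor(c['image'],cv2.COLOR_RGB2HSV)
    m=cv2.inRange(hsv,(8,90,80),(25,255,255))
    nn,l,st,ce=cv2.connectedComponentsWithStats(cv2.morphologyEx(m,cv2.MORPH_CLOSE,np.ones((9,9))))
    for i in range(1,nn):
        if st[i,4]>300: 
            pts=np.argwhere((l==i)&(m>0))[:,::-1].astype(np.float32)
            print(n,st[i],np.round(ce[i],1),'box',np.round(cv2.boxPoints(cv2.minAreaRect(pts)),1).tolist())
            if n=='top':
                b=cv2.boxPoints(cv2.minAreaRect(pts)); print([np.round(onz(c,p,0.022 if st[i,0]>450 else .008)[:2],4).tolist() for p in b])
def up(c,x0,y0,x1,y1,f,k):
    im=c['image'][y0:y1,x0:x1,::-1]; cv2.imwrite('pics/'+f,cv2.resize(im,None,fx=k,fy=k,interpolation=cv2.INTER_CUBIC))
up(t,230,210,420,290,'topz.png',4); up(s,215,225,405,325,'scz.png',4)
E
python3 m.py
```

```text
top [ 243  224  161   53 4052] [328.  249.5] box [[239.1999969482422, 250.0], [399.6000061035156, 223.60000610351562], [404.1000061035156, 250.5], [243.60000610351562, 276.8999938964844]]
[[0.5874, 0.2798], [0.6416, -0.1223], [0.5732, -0.1295], [0.5196, 0.269]]
top [ 481  225   27  103 1467] [494.3 276.2] box [[477.70001220703125, 226.39999389648438], [495.3999938964844, 223.6999969482422], [510.79998779296875, 326.29998779296875], [493.0, 328.8999938964844]]
[[0.6252, -0.312], [0.6305, -0.3561], [0.3795, -0.3711], [0.3745, -0.3285]]
scene [ 328    0   65   50 2859] [358.4  22.7] box [[328.0, 0.0], [392.0, 0.0], [392.0, 49.0], [328.0, 49.0]]
scene [162   8  22  22 312] [171.6  17.6] box [[157.10000610351562, 19.899999618530273], [166.8000030517578, 3.700000047683716], [185.3000030517578, 14.800000190734863], [175.60000610351562, 31.0]]
scene [ 110  249   26   90 1553] [122.6 293.5] box [[107.4000015258789, 249.8000030517578], [128.39999389648438, 247.5], [138.3000030517578, 336.70001220703125], [117.30000305175781, 339.1000061035156]]
scene [ 223  251  168   71 3536] [298.5 286. ] box [[222.3000030517578, 298.0], [382.20001220703125, 241.10000610351562], [390.79998779296875, 265.20001220703125], [230.89999389648438, 322.20001220703125]]
```

```bash
sleep 1; ls pics
```

```text
scene0.png
scz.png
top0.png
topz.png
wrist0.png
```

View pics/topz.png

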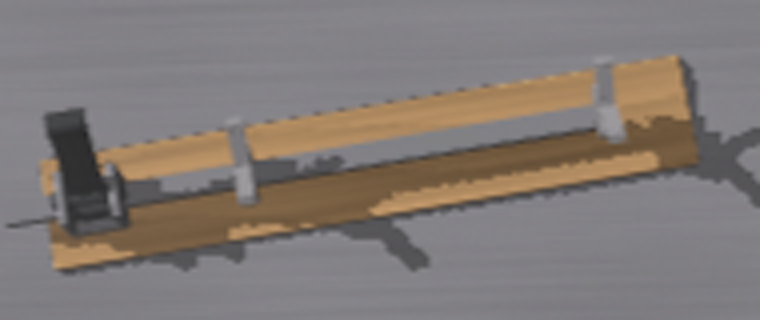

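View pics/scz.png

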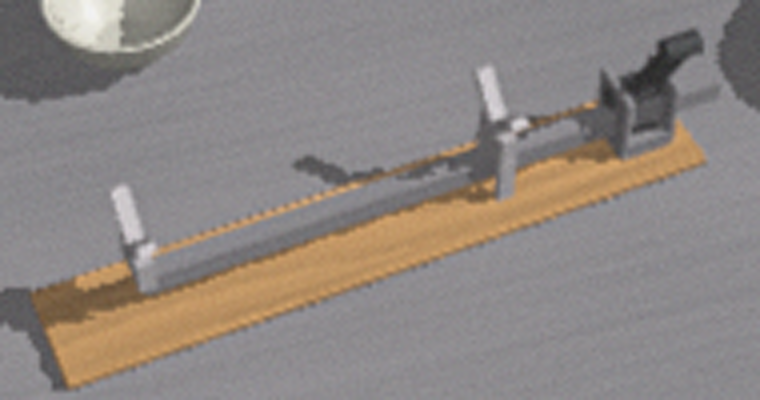

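```bash
cat > chk.py <<'E'
from h import *
import sys
def rack(o,a): 
    return lambda p:(np.array([o[0],o[1],0])+np.array([[np.cos(a),-np.sin(a),0],[np.sin(a),np.cos(a),0],[0,0,1]])@np.array(p,float))
O=np.array([.5703,.1491]);A=np.arctan2(.134,.991)
if __name__=='__main__':
    t=cap('top');s=cap('scene')
    W=rack(O,A); q=float(sys.argv[1])
    pts=[(sx*.022,y+sy*.005,.086) for y in(0,-.13-q) for sx in(-1,1) for sy in(-1,1)]
    pts+=[(sx*.035,y,.008) for y in(-.278,.127) for sx in(-1,1)]
    pts+=[(sx*.017,y,.058) for y in(.079,.111) for sx in(-1,1)]
    for c,f,(x0,y0,x1,y1) in((t,'ot.png',(230,210,420,290)),(s,'os.png',(215,225,405,325))):
        k=4; im=cv2.resize(c['image'][y0:y1,x0:x1,::-1],None,fx=k,fy=k,interpolation=cv2.INTER_CUBIC)
        for u in proj(c,[W(p) for p in pts]): cv2.circle(im,tuple(int(round(v)) for v in ((u-[x0,y0]+.5)*k)),2,(0,0,255),-1)
        cv2.imwrite('pics/'+f,im)
E
python3 chk.py 0.1
```

```text
(no output)
```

View pics/ot.png

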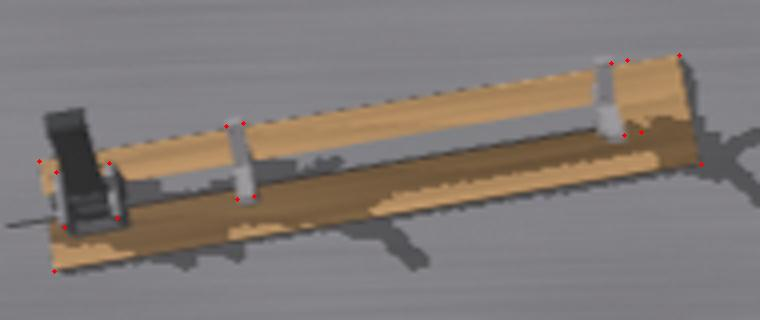

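View pics/os.png

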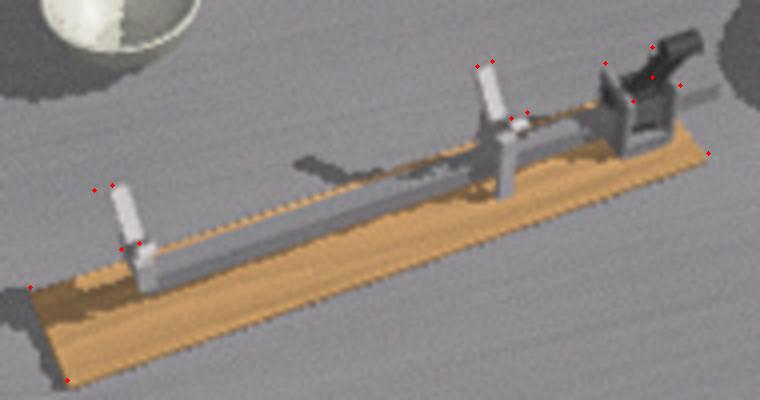

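The model overlay fits within about 2 mm. Both views want the rack about 1.4 mm further in +x, and both give q ≈ 0.090. I'll move above the sliding fork, with the jaw axis along the bar, and recheck there.

Request:
carry_out(steps=[[[3,-5,0,0,0,0.15],[6,-10.5,0,0,0,0.3],[9,-16,0,0,0,0.45],[12,-21,0,0,0,0.513],[15,-26.5,0,0,0,0.513],[18,-32,0,0,0,0.513],[21,-37,0,0,0,0.513],[24,-42.5,0,0,0,0.513],[27,-48,0,0,0,0.513],[30,-53,0,0,0,0.513],[33,-58,0,0,0,0.513],[35.5,-62.5,-2,0,0,0.513],[37,-65.1,-4,0,0,0.513],[37,-65.1,-6,0,0,0.513],[37,-65.1,-6,0,0,0.513],[37,-65.1,-6,0,0,0.513],[37,-65.1,-6,0,0,0.513]]], fingers=90)

```text
time_s: 2.48
tcp_pos: [0.601, -0.0696, 0.1779]
ee_rot: [[0.136, 0.002, 0.991], [-0.991, 0.0, 0.136], [0.0, -1.0, 0.002]]
wrist_force: [-0.1, -0.4, 0.2]
gripper_width: 0.647
```

```bash
sed -i 's/^O=.*/O=np.array([.5717,.1487]);A=np.arctan2(.134,.991)/' chk.py
python3 - <<'E'
from chk import *
s=sense(); print(s['time_s'],s['tcp_pos'],s['ee_rot'],s['joints'],s['gripper_width'])
c=cap('wrist'); W=rack(O,A);q=.0905
im=c['image'][:,:,::-1].copy()
pts=[(sx*.022,y+sy*.005,.086) for y in(0,-.13-q) for sx in(-1,1) for sy in(-1,1)]+[(sx*.035,y,.008) for y in(-.278,) for sx in(-1,1)]+[(0,-.13-q,.064)]
for u in proj(c,[W(p) for p in pts]):
    if abs(u).max()<2000: cv2.circle(im,tuple(int(round(v)) for v in u),3,(0,0,255),-1)
cv2.imwrite('pics/w1.png',im)
t=cap('top','t1.png')
E
```

```text
2.475 [ 0.60104625 -0.06957044  0.17793625] [[ 1.35742293e-01  2.39693588e-03  9.90741280e-01]
 [-9.90744159e-01  1.23051204e-04  1.35742390e-01]
 [ 2.03453898e-04 -9.99997120e-01  2.39145347e-03]] [ 8.71825874e+00  2.26846930e+01 -7.40024009e+00  1.60258856e-02
 -5.97782515e+01  8.90752506e+01] 0.6473938611618978
```

View pics/w1.png

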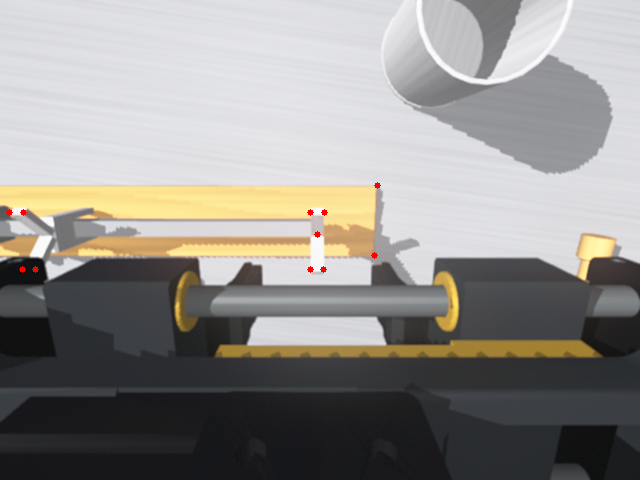

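The wrist view confirms the rack model: the fork-corner dots land on the steel at (310–324, 212–269). I'll descend over the stem and pinch it.

Request:
carry_out(steps=[[[0,0,-5,0,0,0],[0,0,-10,0,0,0],[0,0,-11.6,0,0,0],[0,0,-11.6,0,0,0],[0,0,-11.6,0,0,0]]])

```text
time_s: 3.2
tcp_pos: [0.6023, -0.0699, 0.0628]
ee_rot: [[0.135, 0.004, 0.991], [-0.991, 0.0, 0.135], [0.001, -1.0, 0.004]]
wrist_force: [0.4, -0.3, 1.0]
gripper_width: 0.646
```

Request:
carry_out(steps=[[[0,0,0,0,0,0],[0,0,0,0,0,0],[0,0,0,0,0,0],[0,0,0,0,0,0],[0,0,0,0,0,0],[0,0,0,0,0,0]]], fingers=255)

```text
time_s: 3.95
tcp_pos: [0.6005, -0.0701, 0.0605]
ee_rot: [[0.135, -0.0, 0.991], [-0.991, -0.0, 0.135], [0.0, -1.0, -0.0]]
wrist_force: [0.1, -0.2, 0.5]
gripper_width: 0.106
```

Request:
carry_out(steps=[[[-0.1,0.7,0,0,0,0],[-0.2,1.5,0,0,0,0],[-0.33,2.5,0,0,0,0],[-0.46,3.4,0,0,0,0],[-0.57,4.23,0,0,0,0],[-0.57,4.23,0,0,0,0],[-0.57,4.23,0,0,0,0],[-0.57,4.23,0,0,0,0]]])

```text
time_s: 4.95
tcp_pos: [0.5947, -0.0274, 0.0605]
ee_rot: [[0.135, -0.0, 0.991], [-0.991, 0.0, 0.135], [-0.0, -1.0, -0.0]]
wrist_force: [-0.3, 3.0, 0.4]
gripper_width: 0.11
```

```bash
python3 - <<'E'
from chk import *
print(sense()['tcp_pos'],sense()['gripper_width'])
E
python3 chk.py .048
```

```text
[ 0.59470699 -0.02743166  0.06049179] 0.10972611264931438
```

View pics/os.png

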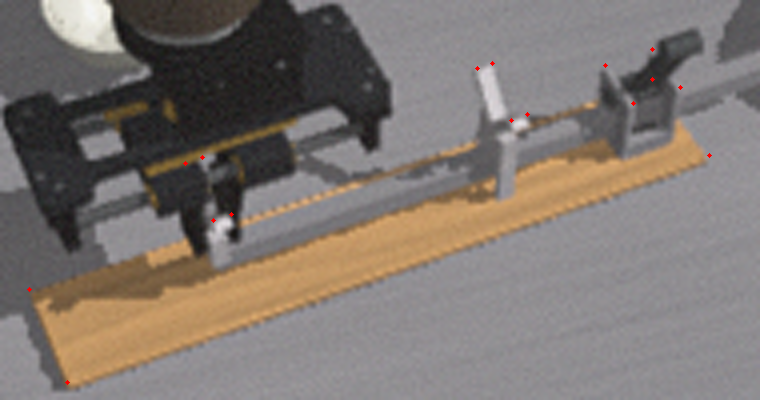

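The fork is now at bar ≈ 0.048. I'll open, lift and check the spacing.

Request:
carry_out(steps=[[[0,0,0,0,0,0],[0,0,0,0,0,0],[0,0,0,0,0,0],[0,0,5,0,0,0],[0,0,10,0,0,0],[0,0,15,0,0,0],[0,0,15,0,0,0],[0,0,15,0,0,0],[0,0,15,0,0,0]]], fingers=110)

```text
time_s: 6.18
tcp_pos: [0.594, -0.028, 0.2089]
ee_rot: [[0.135, -0.003, 0.991], [-0.991, -0.0, 0.135], [0.0, -1.0, -0.003]]
wrist_force: [-0.2, -0.3, -0.8]
gripper_width: 0.568
```

Run:
```python
from chk import *
print(sense()['tcp_pos'],sense()['gripper_width'])
c=cap('wrist'); W=rack(O,A);q=.048
im=c['image'][:,:,::-1].copy()
pts=[(sx*.022,y+sy*.005,.086) for y in(0,-.13-q) for sx in(-1,1) for sy in(-1,1)]+[(sx*.035,y,.008) for y in(-.278,) for sx in(-1,1)]
pts+=[(.074*np.sin(np.radians(30)-a),.095+s*.011,.048+.074*np.cos(np.radians(30)-a)) for a in(0,.15,.3) for s in (-1,1)]
for u in proj(c,[W(p) for p in pts]):
    if abs(u).max()<2000: cv2.circle(im,tuple(int(round(v)) for v in u),3,(0,0,255),-1)
cv2.imwrite('pics/w2.png',im)
for n,(x0,y0,x1,y1) in(('top',(230,210,420,290)),('scene',(300,225,405,285))):
    c=cap(n);k=4 if n=='top' else 7
    im=cv2.resize(c['image'][y0:y1,x0:x1,::-1],None,fx=k,fy=k,interpolation=cv2.INTER_CUBIC)
    for u in proj(c,[W(p) for p in pts]): cv2.circle(im,tuple(int(round(v)) for v in ((u-[x0,y0]+.5)*k)),2,(0,0,255),-1)
    cv2.imwrite('pics/%s2.png'%n,im)
```

```text
[ 0.59396652 -0.0279516   0.20891731] 0.5683425007796291
```

View pics/w2.png

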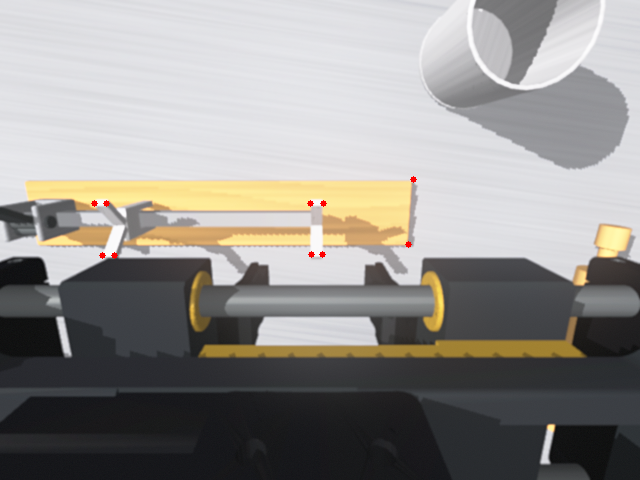

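View pics/scene2.png

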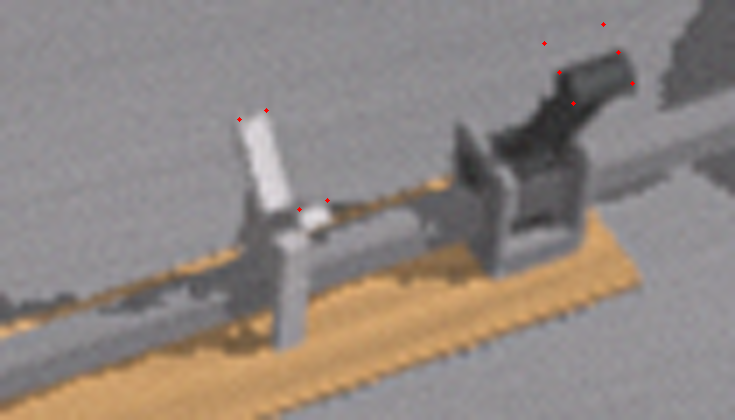

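View pics/top2.png

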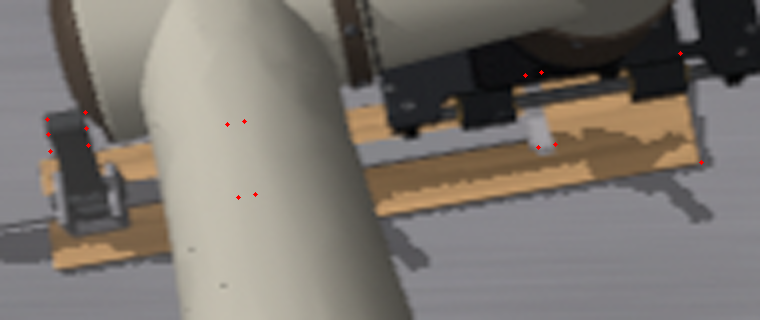

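The wrist view has fork dots at (316,229) and (108,229), both on the steel, so bar ≈ 0.048. The lever is still open, at about 0.1 rad. Next I'll move over the lever end and down.

Request:
carry_out(steps=[[[-0.1,5,0,0,0,0],[-0.2,10,0,0,0,0],[-0.4,15,0,0,0,0],[-0.5,20,0,0,0,0],[-0.6,25,0,0,0,0],[-0.7,27.4,0,0,0,0],[-0.7,27.4,0,0,0,0],[-0.7,27.4,-4,0,0,0],[-0.7,27.4,-8,0,0,0],[-0.7,27.4,-10.8,0,0,0],[-0.7,27.4,-10.8,0,0,0],[-0.7,27.4,-10.8,0,0,0]]])

```text
time_s: 7.82
tcp_pos: [0.5889, 0.2458, 0.104]
ee_rot: [[0.134, 0.002, 0.991], [-0.991, 0.001, 0.134], [-0.0, -1.0, 0.002]]
wrist_force: [0.6, -0.6, -0.2]
gripper_width: 0.567
```

Run:
```python
from chk import *
print(sense()['tcp_pos'],sense()['gripper_width'],sense()['wrist_force'],sense()['joints'])
c=cap('scene');im=cv2.resize(c['image'][200:300,280:420,::-1],None,fx=5,fy=5,interpolation=cv2.INTER_CUBIC);cv2.imwrite('pics/s3.png',im)
```

```text
[0.58885693 0.24577356 0.10395137] 0.5667728359621071 [ 0.6382006  -0.61484655 -0.20870801] [ 3.71759027e+01  2.97933374e+01 -7.32286596e+00  4.83897399e-02
 -5.27682159e+01  6.05069373e+01]
```

View pics/s3.png

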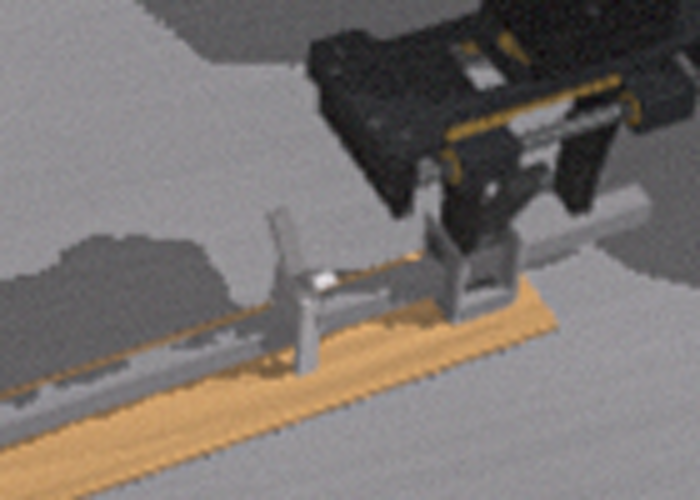

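Request:
carry_out(steps=[[[0,0,0,0,0,0],[0,0,0,0,0,0],[0,0,0,0,0,0],[0,0,0,0,0,0],[0,0,0,0,0,0]]], fingers=255)

```text
time_s: 8.5
tcp_pos: [0.588, 0.2469, 0.1028]
ee_rot: [[0.135, 0.001, 0.991], [-0.991, 0.001, 0.135], [-0.001, -1.0, 0.001]]
wrist_force: [0.4, 3.1, 1.5]
gripper_width: 0.247
```

Run:
```python
from chk import *
s=sense();print(s['tcp_pos'],s['gripper_width']*87,s['wrist_force'])
W=rack(O,A); p=s['tcp_pos']-s['ee_rot'][:,1]*.005
R=W((1,0,0))-W((0,0,0)); d=p-W((0,.095,.048)); x=d@R; print('rack x,z',x,d[2],np.hypot(x,d[2]),np.degrees(np.arctan2(x,d[2])), d@(W((0,1,0))-W((0,0,0))))
ph0=np.arctan2(x,d[2]);r0=np.hypot(x,d[2])
for ph in np.radians(np.linspace(np.degrees(ph0),-83,17)[1:]):
    dx=r0*(np.sin(ph)-np.sin(ph0));print(np.round([100*dx*R[0],100*dx*R[1],100*r0*(np.cos(ph)-np.cos(ph0))],1).tolist())
```

```text
[0.5879591  0.24686172 0.10277546] 21.459612650638427 [0.40292711 3.10800671 1.49643402]
rack x,z 0.029261898635791917 0.05977545244806187 0.06655346292374174 26.083151325278457 9.406949749550609e-05
[-0.7, -0.1, 0.3]
[-1.5, -0.2, 0.5]
[-2.3, -0.3, 0.6]
[-3.0, -0.4, 0.7]
[-3.8, -0.5, 0.6]
[-4.6, -0.6, 0.5]
[-5.3, -0.7, 0.2]
[-6.0, -0.8, -0.1]
[-6.7, -0.9, -0.5]
[-7.3, -1.0, -1.0]
[-7.9, -1.1, -1.6]
[-8.4, -1.1, -2.2]
[-8.8, -1.2, -2.9]
[-9.1, -1.2, -3.6]
[-9.3, -1.3, -4.4]
[-9.4, -1.3, -5.2]
```

Request:
carry_out(steps=[[[-0.7,-0.1,0.3,0,0,0],[-1.5,-0.2,0.5,0,0,0],[-2.3,-0.3,0.6,0,0,0],[-3.0,-0.4,0.7,0,0,0],[-3.8,-0.5,0.6,0,0,0],[-4.6,-0.6,0.5,0,0,0],[-5.3,-0.7,0.2,0,0,0],[-6.0,-0.8,-0.1,0,0,0],[-6.7,-0.9,-0.5,0,0,0]]])

```text
time_s: 9.62
tcp_pos: [0.5235, 0.2383, 0.1008]
ee_rot: [[0.137, 0.008, 0.991], [-0.991, 0.003, 0.137], [-0.002, -1.0, 0.008]]
wrist_force: [5.1, -0.2, 8.5]
gripper_width: 0.249
```

Request:
carry_out(steps=[[[-0.6,-0.1,-0.5,0,0,0],[-1.2,-0.2,-1.1,0,0,0],[-1.7,-0.2,-1.7,0,0,0],[-2.1,-0.3,-2.4,0,0,0],[-2.4,-0.3,-3.1,0,0,0],[-2.6,-0.4,-3.9,0,0,0],[-2.7,-0.4,-4.7,0,0,0],[-2.7,-0.4,-4.9,0,0,0],[-2.7,-0.4,-4.9,0,0,0],[-2.7,-0.4,-4.9,0,0,0]]])

```text
time_s: 10.88
tcp_pos: [0.4913, 0.2335, 0.0487]
ee_rot: [[0.135, -0.004, 0.991], [-0.991, -0.0, 0.135], [-0.0, -1.0, -0.004]]
wrist_force: [-6.8, 6.2, 4.4]
gripper_width: 0.235
```

Run:
```python
from chk import *
s=sense();print(s['tcp_pos'],s['gripper_width']*87,s['wrist_force'])
W=rack(O,A); p=s['tcp_pos']-s['ee_rot'][:,1]*.005
R=W((1,0,0))-W((0,0,0)); d=p-W((0,.095,.048)); x=d@R; print('rack x,z',x,d[2],np.hypot(x,d[2]),30-np.degrees(np.arctan2(x,d[2])))
c=cap('scene');im=cv2.resize(c['image'][200:300,280:420,::-1],None,fx=5,fy=5,interpolation=cv2.INTER_CUBIC);cv2.imwrite('pics/s4.png',im)
```

```text
[0.49130135 0.23348859 0.04873927] 20.40442092244981 [-6.77564216  6.21985638  4.42946711]
rack x,z -0.06829428991329665 0.005739242345163757 0.06853501978884907 115.1963256452474
```

View pics/s4.png

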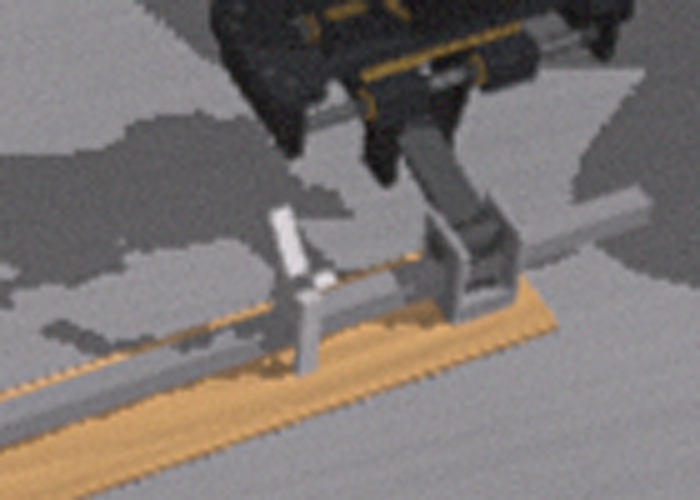

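The gripper followed the arc a little past the stop, about 115° against 110°. I'll release, lift clear and check the lever angle.

Request:
carry_out(steps=[[[0,0,0,0,0,0],[0,0,0,0,0,0],[0,0,0,0,0,0],[0,0,5,0,0,0],[0,0,10,0,0,0],[-2,-5,15,0,0,0],[-4,-10,17,0,0,0],[-4,-10,17,0,0,0],[-4,-10,17,0,0,0]]], fingers=90)

```text
time_s: 12.05
tcp_pos: [0.4537, 0.1328, 0.2187]
ee_rot: [[0.134, 0.0, 0.991], [-0.991, 0.0, 0.134], [-0.0, -1.0, 0.0]]
wrist_force: [0.3, 0.3, 0.3]
gripper_width: 0.648
```

Run:
```python
from chk import *
s=sense();print(s['time_s'],s['tcp_pos'],s['gripper_width'])
W=rack(O,A);q=.048
pts=[(sx*.022,y+sy*.005,.086) for y in(0,-.13-q) for sx in(-1,1) for sy in(-1,1)]
pts+=[(.081*np.sin(np.radians(30)-a),.095+s*.011,.048+.081*np.cos(np.radians(30)-a)) for a in(1.7,1.92) for s in (-1,1)]
for n,(x0,y0,x1,y1),k in(('wrist',(0,0,640,480),1),('top',(230,210,420,290),4),('scene',(280,220,405,300),6)):
    c=cap(n)
    im=cv2.resize(c['image'][y0:y1,x0:x1,::-1],None,fx=k,fy=k,interpolation=cv2.INTER_CUBIC)
    for u in proj(c,[W(p) for p in pts]): 
        if abs(u).max()<2000:cv2.circle(im,tuple(int(round(v)) for v in ((u-[x0,y0]+.5)*k)),2,(0,0,255),-1)
    cv2.imwrite('pics/%s5.png'%n,im)
```

```text
12.05 [0.45370292 0.13275285 0.21866339] 0.6481925795247433
```

View pics/wrist5.png

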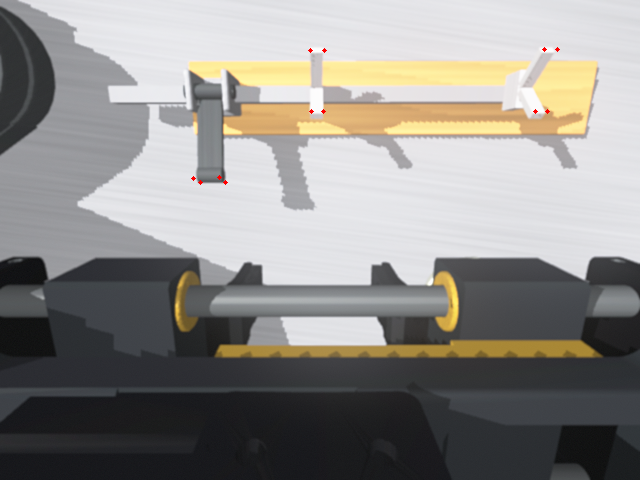

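View pics/scene5.png

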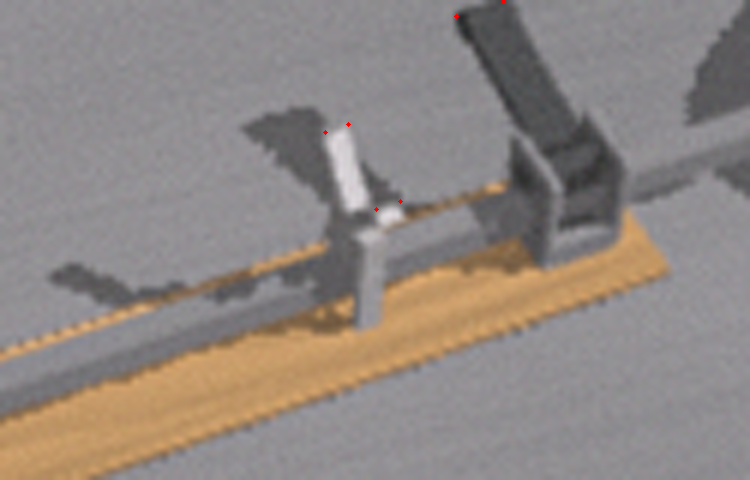

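View pics/top5.png

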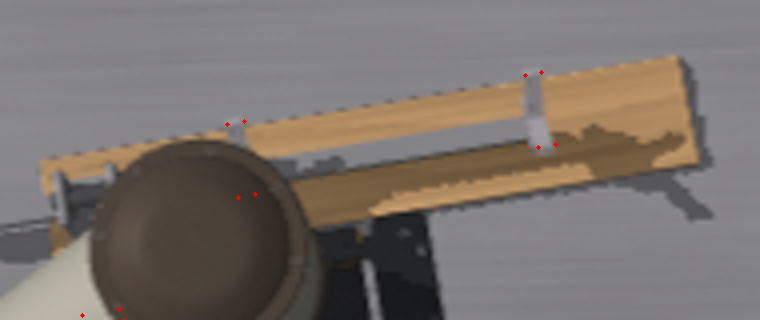

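The scene view puts the lever end at (465,25), on the 1.92 rad dots, so it's fully over. The forks are still on the 0.048 dots. On to the pin.

Request:
carry_out(steps=[[[0.5,-5,0,0,0,-0.072],[1,-10,0,0,0,-0.072],[1.5,-15,0,0,0,-0.072],[2.1,-20,0,0,0,-0.072],[2.6,-25,0,0,0,-0.072],[3.1,-30,0,0,0,-0.072],[3.6,-35,0,0,0,-0.072],[4.1,-40,0,0,0,-0.072],[4.6,-44.5,-1,0,0,-0.072],[4.9,-47.5,-2,0,0,-0.072],[4.9,-47.5,-2,0,0,-0.072],[4.9,-47.5,-2,0,0,-0.072],[4.9,-47.5,-2,0,0,-0.072]]], fingers=0)

```text
time_s: 13.82
tcp_pos: [0.5033, -0.3408, 0.1988]
ee_rot: [[0.065, 0.0, 0.998], [-0.998, -0.0, 0.065], [0.0, -1.0, 0.0]]
wrist_force: [0.3, -0.3, 0.4]
gripper_width: 1.0
```

Run:
```python
from h import *
s=sense();print(s['time_s'],s['tcp_pos'],s['gripper_width'],s['joints'])
for n in('wrist','scene'):
    c=cap(n,n+'6.png'); hsv=cv2.cvtColor(c['image'],cv2.COLOR_RGB2HSV)
a=np.radians(3.65);P=np.array([.5039,-.3419,.022]);ax=np.array([np.cos(a),np.sin(a),0])
nrm=np.array([-ax[1],ax[0],0])
for n in('wrist','scene'):
    c=cap(n);im=c['image'][:,:,::-1].copy()
    for l in(-.125,-.103,-.075,0,.075,.103,.125):
        for w in (-.022,.022): cv2.circle(im,tuple(int(v) for v in proj(c,P+l*ax+w*nrm)[0]),2,(255,0,0),-1)
    cv2.imwrite('pics/%s6.png'%n,im)
```

```text
13.825 [ 0.50328976 -0.34077012  0.19879094] 0.9997586784560839 [-1.88588593e+01  2.19765371e+01 -5.28348213e+00 -1.23118627e-03
 -6.27264588e+01  1.12573805e+02]
```

View pics/wrist6.png

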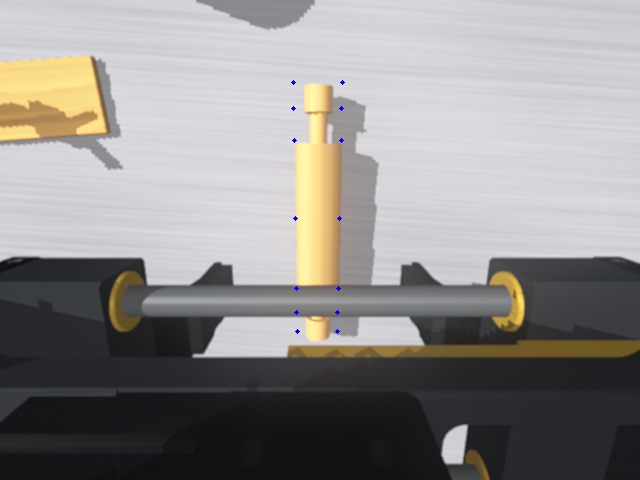

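View pics/scene6.png

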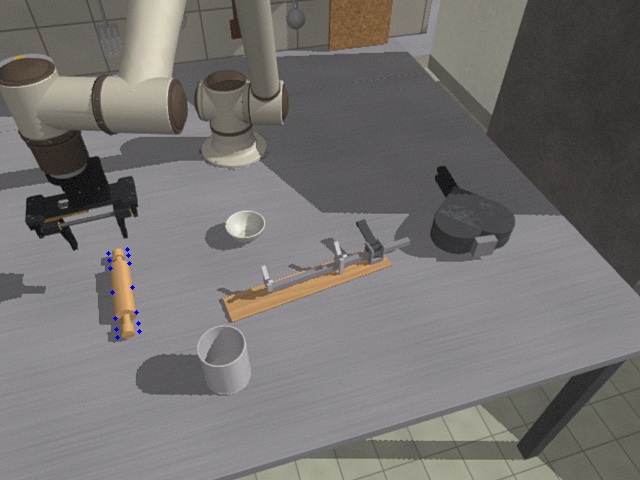

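The pin dots fit in both views: the barrel ends are at (318,142) and (318,288) in the wrist view. Going down to grasp it.

Request:
carry_out(steps=[[[0,0,-5,0,0,0],[0,-0.1,-10,0,0,0],[0,-0.1,-15,0,0,0],[0,-0.1,-17.9,0,0,0],[0,-0.1,-17.9,0,0,0],[0,-0.1,-17.9,0,0,0]]])

```text
time_s: 14.78
tcp_pos: [0.5036, -0.343, 0.0208]
ee_rot: [[0.064, 0.002, 0.998], [-0.998, -0.001, 0.064], [0.001, -1.0, 0.002]]
wrist_force: [-0.1, -0.5, -0.2]
gripper_width: 1.005
```

Request:
carry_out(steps=[[[0,0,0,0,0,0],[0,0,0,0,0,0],[0,0,0,0,0,0],[0,0,0,0,0,0],[0,0,0,0,0,0],[0,0,0,0,0,0]]], fingers=255)

```text
time_s: 15.52
tcp_pos: [0.5028, -0.3427, 0.0196]
ee_rot: [[0.063, -0.0, 0.998], [-0.998, 0.0, 0.063], [-0.0, -1.0, -0.0]]
wrist_force: [-0.4, -0.1, 0.5]
gripper_width: 0.499
```

Request:
carry_out(steps=[[[0,0,3,0,0,0],[0,0,7,0,0,0],[0,0,12,0,0,0],[0,0,16,0,0,0],[0,0,18,0,0,0],[0,0,18,0,0,0],[0,0,18,0,0,0]]])

```text
time_s: 16.4
tcp_pos: [0.5017, -0.3422, 0.1975]
ee_rot: [[0.063, -0.003, 0.998], [-0.998, 0.002, 0.063], [-0.002, -1.0, -0.003]]
wrist_force: [0.3, 0.4, -3.3]
gripper_width: 0.499
```

Run:
```python
from chk import *
s=sense();print(s['time_s'],s['tcp_pos'],s['gripper_width']*87,s['wrist_force'],s['moment'],s['ee_rot'])
W=rack(O,A);print(W((0,-.089,.075)))
c=cap('wrist','w7.png')
c=cap('scene','s7.png')
```

```text
16.4 [ 0.50174829 -0.3421618   0.1974917 ] 43.41499641407877 [ 0.2580412   0.3888805  -3.33352114] [-0.10557482  0.04996472 -0.04868203] [[ 0.06265964 -0.00319832  0.99802983]
 [-0.99803234  0.00208584  0.06266648]
 [-0.00228216 -0.99999271 -0.00306132]]
[0.58362578 0.06050263 0.075     ]
```

View pics/w7.png

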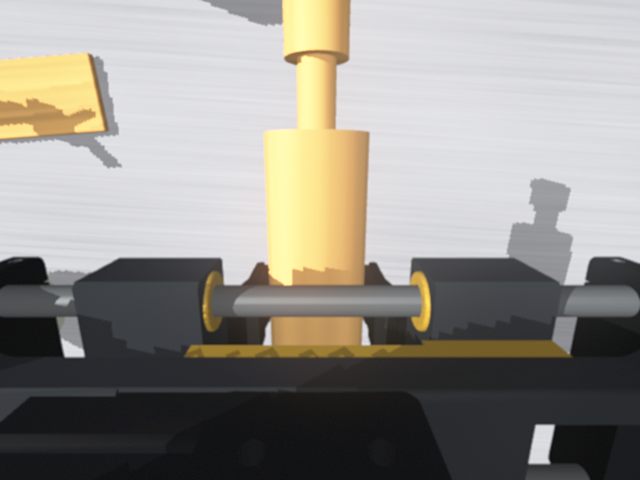

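View pics/s7.png

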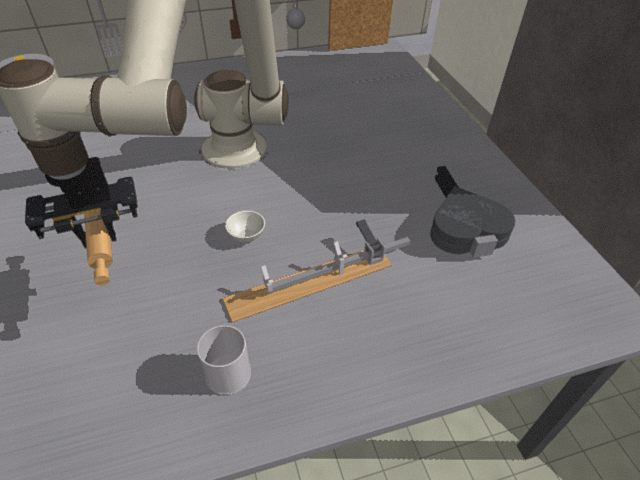

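```bash
cat > pinchk.py <<'E'
from h import *
s=sense();R=s['ee_rot']; ax=R[:,2]; nx=R[:,0]; up=-R[:,1]
P=s['tcp_pos']+up*.002
for n in('wrist','scene'):
    c=cap(n);im=c['image'][:,:,::-1].copy()
    for l in(-.125,-.103,-.075,.075,.103,.125):
        rr=.022 if abs(l)<.08 else .013
        for k in range(24):
            th=k*np.pi/12
            u=proj(c,P+l*ax+rr*(np.cos(th)*nx+np.sin(th)*up))[0]
            if abs(u).max()<2000: cv2.circle(im,tuple(int(v) for v in u),1,(255,0,0),-1)
    if n=='scene': im=cv2.resize(im[180:330,20:220],None,fx=4,fy=4)
    cv2.imwrite('pics/%s8.png'%n,im)
E
python3 pinchk.py
```

```text
(no output)
```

View pics/wrist8.png

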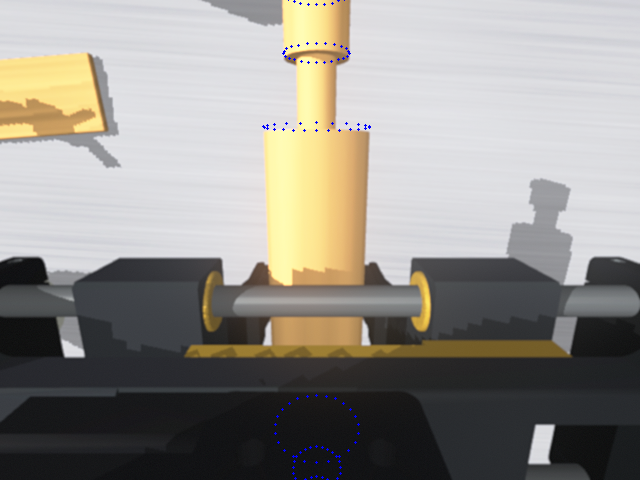

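View pics/scene8.png

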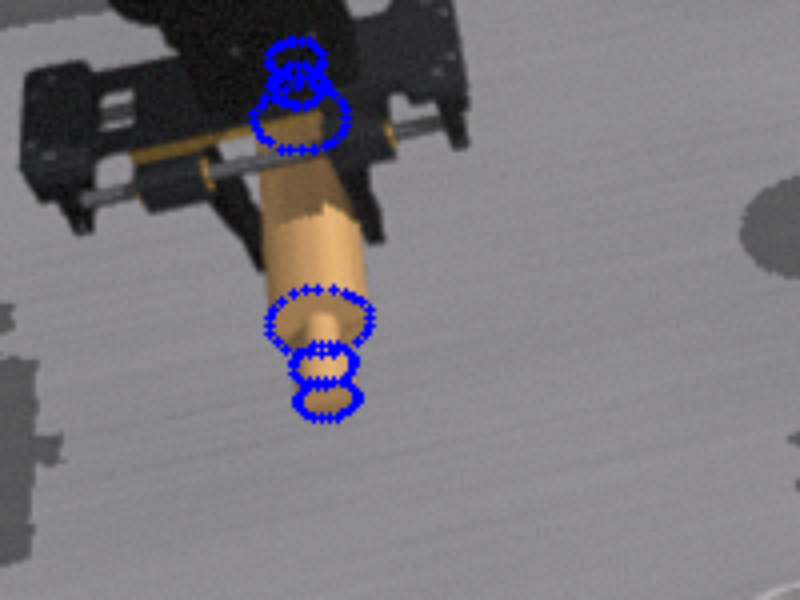

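The pin is level and centred in the grip: the outline dots match the knob, neck and barrel end. I'll carry it over the forks.

Request:
carry_out(steps=[[[0.5,2,0,0,0,-0.18],[1,5,0,0,0,-0.36],[1.8,9,0,0,0,-0.54],[2.6,13,0,0,0,-0.72],[3.5,17.5,0,0,0,-0.9],[4.4,22,0,0,0,-1.08],[5.3,26.5,0,0,0,-1.26],[6.2,31,0,0,0,-1.4],[7.1,35.5,0,0,0,-1.499],[7.7,38.5,0,0,0,-1.499],[8.1,40.3,0,0,0,-1.499],[8.1,40.3,0,0,0,-1.499],[8.1,40.3,0,0,0,-1.499],[8.1,40.3,0,0,0,-1.499],[8.1,40.3,0,0,0,-1.499]]])

```text
time_s: 18.48
tcp_pos: [0.5837, 0.0595, 0.1997]
ee_rot: [[-0.991, 0.0, 0.134], [-0.134, 0.0, -0.991], [-0.0, -1.0, -0.0]]
wrist_force: [0.4, -0.3, -1.7]
gripper_width: 0.496
```

```bash
cat > pk2.py <<'E'
from chk import *
s=sense();R=s['ee_rot'];print(s['time_s'],s['tcp_pos'],R[:,2],s['joints'][5],s['wrist_force'])
W=rack(O,A);P=s['tcp_pos']-R[:,1]*.002; Rr=np.array([W(e)-W((0,0,0)) for e in np.eye(3)])
print('pin in rack',Rr@(P-W((0,0,0))), 'axis',Rr@R[:,2])
for n,(x0,y0,x1,y1),k in(('wrist',(0,0,640,480),1),('scene',(200,180,410,330),3.5)):
    c=cap(n); im=cv2.resize(c['image'][y0:y1,x0:x1,::-1],None,fx=k,fy=k,interpolation=cv2.INTER_CUBIC);cv2.imwrite('pics/%s_%d.png'%(n,s['time_s']*10),im);print('pics/%s_%d.png'%(n,s['time_s']*10))
E
python3 pk2.py
```

```text
18.475 [0.58372698 0.05947953 0.19965679] [ 1.33505343e-01 -9.91048093e-01 -1.89478282e-05] -13.949612106224393 [ 0.42229714 -0.30613526 -1.68463671]
pin in rack [-3.69051848e-05 -9.00274724e-02  2.01656788e-01] axis [-4.96640779e-04 -9.99999876e-01 -1.89478282e-05]
pics/wrist_184.png
pics/scene_184.png
```

Request:
carry_out(steps=[[[0,0.1,-4,0,0,0],[0,0.1,-8,0,0,0],[0,0.1,-10,0,0,0],[0,0.1,-10,0,0,0],[0,0.1,-10,0,0,0]]])

```text
time_s: 19.2
tcp_pos: [0.5848, 0.0614, 0.1008]
ee_rot: [[-0.991, 0.002, 0.135], [-0.135, 0.0, -0.991], [-0.002, -1.0, -0.0]]
wrist_force: [0.4, -0.3, -2.3]
gripper_width: 0.498
```

```bash
python3 pk2.py
```

```text
19.2 [0.58481239 0.06137605 0.1007583 ] [ 1.34906144e-01 -9.90858381e-01 -3.64003692e-05] -14.048819168194033 [ 0.39465457 -0.26664686 -2.3428721 ]
pin in rack [ 0.0012883  -0.08829354  0.10275829] axis [ 9.16948312e-04 -9.99999579e-01 -3.64003692e-05]
pics/wrist_192.png
pics/scene_192.png
```

View pics/wrist_184.png

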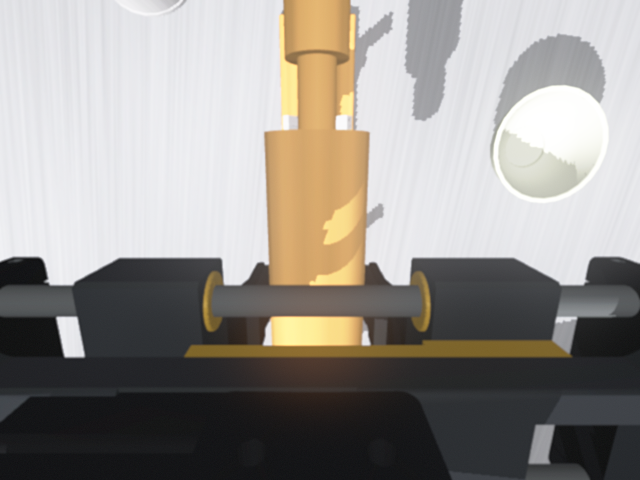

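```bash
ls pics | tail -30; cp pics/scene_19*.png pics/sA.png; cp pics/wrist_19*.png pics/wA.png
```

```text
os.png
ot.png
s3.png
s4.png
s7.png
scene0.png
scene2.png
scene5.png
scene6.png
scene8.png
scene_184.png
scene_192.png
scz.png
t1.png
top0.png
top2.png
top5.png
topz.png
w1.png
w2.png
w7.png
wrist0.png
wrist5.png
wrist6.png
wrist8.png
wrist_184.png
wrist_192.png
```

View pics/sA.png

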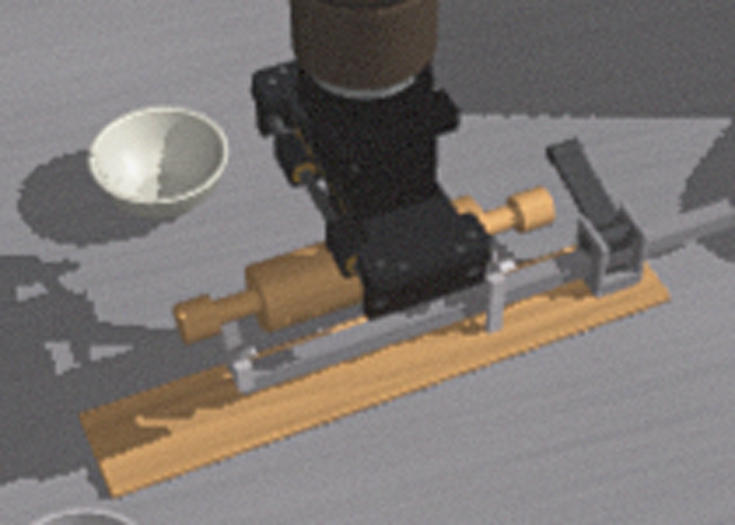

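View pics/wA.png

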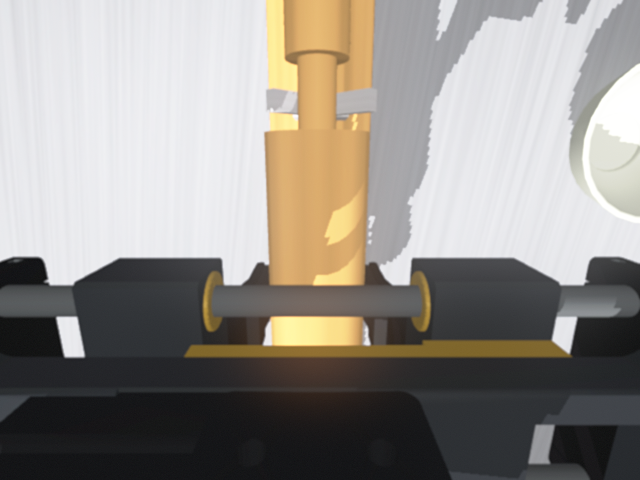

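The necks sit above both grooves: the fork is centred at column 321 and the neck at 318. Lowering gently.

Request:
carry_out(steps=[[[0,0,-0.5,0,0,0],[0,0,-1,0,0,0],[0,0,-1.5,0,0,0],[0,0,-1.9,0,0,0],[0,0,-2.2,0,0,0],[0,0,-2.4,0,0,0],[0,0,-2.6,0,0,0],[0,0,-2.7,0,0,0],[0,0,-2.7,0,0,0],[0,0,-2.7,0,0,0],[0,0,-2.7,0,0,0]]])

```text
time_s: 20.68
tcp_pos: [0.5839, 0.0612, 0.0732]
ee_rot: [[-0.991, 0.0, 0.135], [-0.135, -0.0, -0.991], [-0.0, -1.0, 0.0]]
wrist_force: [-3.5, -0.1, 5.8]
gripper_width: 0.501
```

```bash
python3 pk2.py
```

```text
20.675 [0.58388922 0.06122671 0.07318402] [ 1.34832070e-01 -9.90868462e-01  5.90386743e-05] -14.045636298337318 [-3.45078071 -0.05456866  5.82897976]
pin in rack [ 0.00035723 -0.08831764  0.07518402] axis [ 8.42192170e-04 -9.99999644e-01  5.90386743e-05]
pics/wrist_206.png
pics/scene_206.png
```

There's contact with about 8 N of support, at pin z = 75 mm. I'll ease slightly towards -x and press 1 mm more to seat it, then check.

Request:
carry_out(steps=[[[-0.05,0,-0.05,0,0,0],[-0.1,0,-0.1,0,0,0],[-0.1,0,-0.1,0,0,0],[-0.1,0,-0.1,0,0,0]]])

```text
time_s: 21.28
tcp_pos: [0.5839, 0.0612, 0.0731]
ee_rot: [[-0.991, 0.003, 0.135], [-0.135, 0.0, -0.991], [-0.003, -1.0, 0.0]]
wrist_force: [-2.9, -0.3, 8.5]
gripper_width: 0.494
```

```bash
python3 pk2.py; cp pics/scene_21*.png pics/sB.png
```

```text
21.275 [0.58387275 0.06121417 0.07308981] [ 1.35251404e-01 -9.90811275e-01  2.74339896e-04] -14.085970877198694 [-2.87709754 -0.30813884  8.45372848]
pin in rack [ 0.00033471 -0.08832743  0.0750898 ] axis [ 1.26540745e-03 -9.99999162e-01  2.74339896e-04]
pics/wrist_212.png
pics/scene_212.png
```

View pics/sB.png

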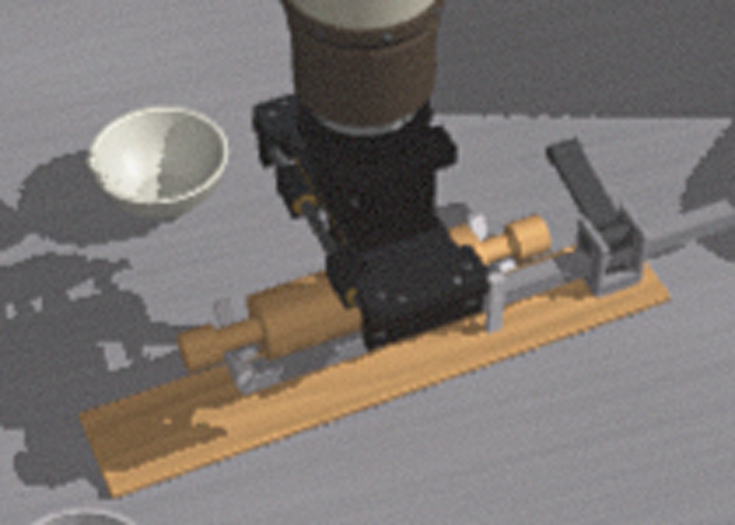

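It's seated in both grooves. Releasing and lifting straight up.

Request:
carry_out(steps=[[[0,0,0,0,0,0],[0,0,0,0,0,0],[0,0,0,0,0,0],[0,0,0,0,0,0],[0,0,0,0,0,0]]], fingers=30)

```text
time_s: 22.0
tcp_pos: [0.5828, 0.0612, 0.0714]
ee_rot: [[-0.991, -0.0, 0.135], [-0.135, -0.0, -0.991], [0.0, -1.0, 0.0]]
wrist_force: [0.3, 0.4, -0.1]
gripper_width: 0.87
```

Request:
carry_out(steps=[[[0,0,2,0,0,0],[0,0,5,0,0,0],[0,0,9,0,0,0],[0,0,13,0,0,0],[-3,5,17,0,0,0],[-8,10,20,0,0,0],[-14,16,20,0,0,0],[-18,21,20,0,0,0],[-18,24,20,0,0,0],[-18,24,20,0,0,0],[-18,24,20,0,0,0],[-18,24,20,0,0,0]]])

```text
time_s: 23.5
tcp_pos: [0.4032, 0.3002, 0.2714]
ee_rot: [[-0.991, -0.0, 0.133], [-0.133, -0.001, -0.991], [0.0, -1.0, 0.0]]
wrist_force: [-0.6, -0.8, 1.1]
gripper_width: 0.886
```

Run:
```python
from chk import *
s=sense();print(s['time_s'],s['tcp_pos'],s['joint_velocities'].round(2),s['gripper_width'])
W=rack(O,A)
pts=[(sx*.022,y+sy*.005,.086) for y in(0,-.178) for sx in(-1,1) for sy in(-1,1)]
pts+=[(.081*np.sin(np.radians(30)-1.92),.095+sy*.011,.048+.081*np.cos(np.radians(30)-1.92)) for sy in(-1,1)]
pts+=[(sx*.013,-.0883+l,.075) for l in(-.125,.125) for sx in(-1,1)]+[(sx*.022,-.0883+l,.075) for l in(-.075,.075) for sx in(-1,1)]
for n,(x0,y0,x1,y1),k in(('top',(230,210,420,300),4),('scene',(200,200,410,330),3.8)):
    c=cap(n,n+'9f.png'); im=cv2.resize(c['image'][y0:y1,x0:x1,::-1],None,fx=k,fy=k,interpolation=cv2.INTER_CUBIC)
    for u in proj(c,[W(p) for p in pts]): cv2.circle(im,tuple(int(round(v)) for v in ((u-[x0,y0]+.5)*k)),2,(255,0,0),-1)
    cv2.imwrite('pics/%s9.png'%n,im)
```

```text
23.5 [0.40324653 0.30021437 0.27138764] [-0.51  0.04  0.05  0.03  0.13 -0.08] 0.8858813955170454
```

View pics/top9.png

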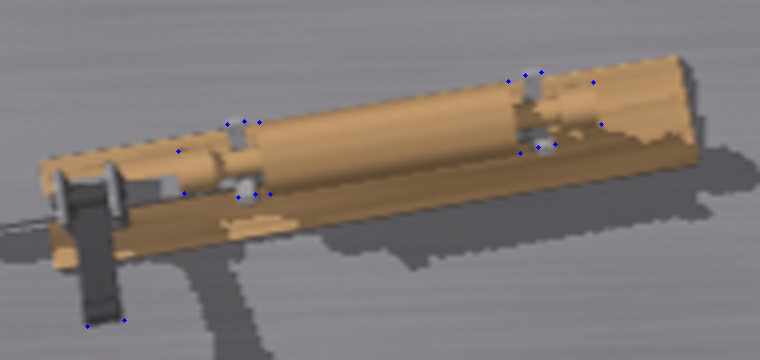

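View pics/scene9.png

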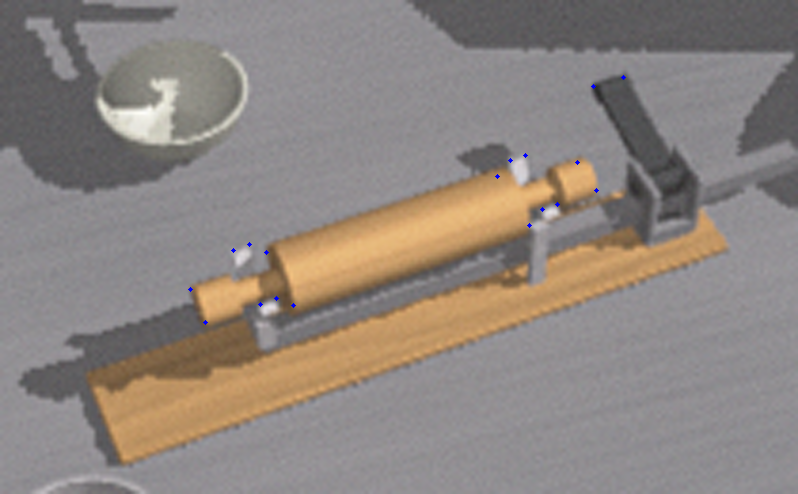

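View pics/scene9f.png

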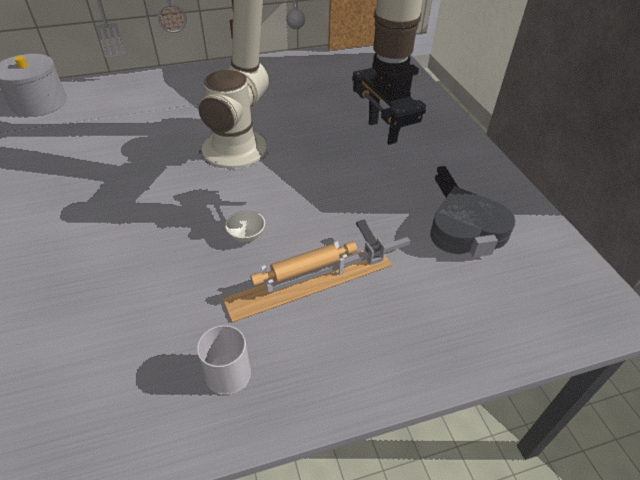

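The pin lies in both V grooves, barrel between the forks, within 1–2 px of the predicted dots. The lever is over at its stop, and the bowl, canister and waffle iron look unmoved. Handing in.

```bash
python3 -c "
from h import *
print(ticket.finish_job())"
```

```text
the job is handed in; nothing more can be done
None
```

The rolling pin is put away in the rest and I handed the job in at about 23.5 s of the 72 s allowed; no verdict was reported.

- **Forks:** I pinched the sliding fork and slid it in to bar ≈ 0.048 m. It still matched that spacing in the last pictures.
- **Lever:** I swung it over while pinching it. The gripper ran about 5° past the stop at the end, slipping on the blade. Pictures taken after release put the lever at about 1.92 rad.
- **Pin:** I lowered it until the forks took about 8 N, pressed it 1 mm further and let go. Worked out from the gripper pose while I still held it:

| Pin centre | Measured | Allowed |
|---|---|---|
| Across the groove line | 0.3 mm | within ±5 mm |
| Height above the groove line | 0.1 mm | within ±4 mm |
| Along the bar from the fixed fork | -88 mm | -103 to -75 mm |
| Axis angle to the bar | about 0.001 rad | below 0.04 rad |

- **Last checks:** In the final top and scene pictures, with the arm clear, the pin, forks and lever matched their expected positions to about 2 mm. The bowl, canister and waffle iron looked unmoved. No check failed or disagreed.

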